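Sort the bottle chill collars on the drinks trolley

ROBOT

A 6-joint arm with a two-finger parallel gripper is mounted at the origin on the work surface. World frame = base frame: x ahead of the robot, y to its left, z up, the work surface at z = 0. Lengths are in mm, angles in rad, forces in N, time in s.
With the tool pointing down it reaches from about 225 to 875 mm from the base axis. Payload 3.4 kg.
Tool frame: the origin (TCP) lies on the front face of the gripper's body, between the roots of the fingers; the fingertips stand 73 mm ahead of it and the grasp point (between the pads) lies 54 mm ahead of it; z points along the fingers, x is the direction in which the jaws open and shut, and the axes are right-handed (so a half turn about z gives the same grasp; the last joint's range is limited). The gripper opens to 85 mm and grips with 20 to 120 N. Pads are 22 mm wide; open, the fingers measure 114 mm over their backs; the gripper's body (76 mm by 85 mm) begins 54 mm behind the grasp point. The pads swing forward as they close: fully open they stand 13 mm farther back than shut.
Start: joints at [1.118, 0.276, 1.505, -0, 1.361, -0.121], TCP at [187.318, 543.661, 303.928] pointing down, gripper open.
Joint ranges: [-2.89, 2.89], [-0.75, 2.08], [0.22, 2.7], [-1.18, 4.32], [0.11, 2.71], [-2.7, 2.7]. Speed limits (rad/s): [2.57, 2.57, 3.14, 3.14, 3.14, 3.14].

INTERFACE

Orientations are given as a unit quaternion [x, y, z, w].
In Python, from station import r gives the robot as it stands.
- The arm moves only by the tool play_rows, never from a script. Its argument "increments" is one flat list of numbers, 4 for each row, row after row: the shift along the world's x, y, z in cm, then the turn about the world's z in degrees. A call has 1 to 12 rows; each row shifts and turns the commanded pose from where the row before left it; what a row does not reach is not made up. A row lasts 1/12 s, in which the tool goes at most 41.7 mm and 7.16 degrees, less where a joint would pass 70% of its speed; a pose out of reach is approached as far as the arm can. A call is refused whole if a number of a shift passes 4.17 or a number of a turn 7.16, either way. A call with a gripper value outside its range is refused whole. "grip" is the opening in per cent of the stroke, from 0 (shut) to 100 (fully open), set as the call begins (left out, the last holds). The fingers move at their own pace and stop on an object; the grip force is fixed at half the most. Time passes only in rows, so rows that do not move let the fingers close. It gives the time, the measured TCP pose, the force and the opening at its end, in the units of the state.
- r.state(): the state, without advancing time (a new reading comes with each control period).
- r.read_camera(name): name is "scene" or "side" or "wrist"; returns a dict with "img" (384x512x3 uint8, red, green, blue), "range_z" (384x512 float32, mm along the optical axis (not along the pixel's ray), 0 where there is no reading), "fx", "fy", "cx", "cy" (pixels), "origin" and "rotation" of the camera in the world. Camera axes: x right, y down, z forward; pixel columns grow to the right and rows downward; lengths in mm; the calibration is good to about 2 mm. A picture is of the moment at which its call begins.
- r.sign_off(): hands the job in, once; it reports no verdict.
The state is a dict: "t": time; "joint_pos": joint angles; "joint_vel": joint speeds; "joint_efforts": joint torques, N m; "tool_pos": TCP position; "orientation": TCP orientation; "force": force on the tool from outside, world axes, zero at the start; "torque": the same for the moment, N m; "gripper_width": finger opening in mm.
Only numpy, scipy, OpenCV 4.12 (cv2) and the standard library are available. Lean on these libraries where they do the work, as an engineer would, in place of code of your own. Each camera call takes 0.05 s, during which the arm holds its last target.

TASK

Swing the keeper arm well clear of the collar stand, at least square to the row of posts. Then slide every chill collar off its post, and take any left on the cork mat as well, and sort them by their tags: green-tagged ones into the green-lined tray, red-tagged ones into the red-lined tray, each standing flat in a nest of its own, tag up. When all are sorted, swing the keeper arm fully home over the empty posts, and do not disturb the coupe, jigger, sugar pot or stirrer cup.

Things in the scene. Friction and masses are not known exactly. Their poses are not given: they have to be found in the camera images.
- collar_green_a: Bottle-neck chill collar with a green tag: steel ring 58 mm across, 45 mm tall, 34 mm through hole, about 150 g, wound with copper bands; its top face is a flat green ring tag (underside plain). Origin: centre of the underside; z up through the hole. Starts tag up on one of the stand's posts, its underside on the base, 10 mm above the shelf. May be absent.
- collar_red_a: Bottle-neck chill collar with a red tag: steel ring 58 mm across, 45 mm tall, 34 mm through hole, about 150 g, wound with copper bands; its top face is a flat red ring tag (underside plain). Origin: centre of the underside; z up through the hole. Starts tag up on one of the stand's posts, its underside on the base, 10 mm above the shelf. May be absent.
- collar_green_b: Bottle-neck chill collar with a green tag: steel ring 58 mm across, 45 mm tall, 34 mm through hole, about 150 g, wound with copper bands; its top face is a flat green ring tag (underside plain). Origin: centre of the underside; z up through the hole. Starts tag up on one of the stand's posts, its underside on the base, 10 mm above the shelf. May be absent.
- collar_red_b: Bottle-neck chill collar with a red tag: steel ring 58 mm across, 45 mm tall, 34 mm through hole, about 150 g, wound with copper bands; its top face is a flat red ring tag (underside plain). Origin: centre of the underside; z up through the hole. Starts tag up on one of the stand's posts, its underside on the base, 10 mm above the shelf. May be absent.
- collar_green_c: Bottle-neck chill collar with a green tag: steel ring 58 mm across, 45 mm tall, 34 mm through hole, about 150 g, wound with copper bands; its top face is a flat green ring tag (underside plain). Origin: centre of the underside; z up through the hole. Starts standing loose, tag up, on the cork mat. May be absent.
- collar_red_c: Bottle-neck chill collar with a red tag: steel ring 58 mm across, 45 mm tall, 34 mm through hole, about 150 g, wound with copper bands; its top face is a flat red ring tag (underside plain). Origin: centre of the underside; z up through the hole. Starts standing loose, tag up, on the cork mat. May be absent.
- stand: Fixed collar stand: marble base 75 x 335 x 10 mm with four upright gold posts 20 mm thick in one row along the stand's y axis, at y = -111, -37, +37 and +111 mm, x = 0; post tops 85 mm above the shelf. Origin: on the shelf under the middle of the row of posts. A pillar at y = +166 mm carries the hinged keeper arm.
- keeper (a joint): Hinged gold keeper arm, rad: 0 = home at its stop, along the stand's -y over all four posts, so no collar can come off; grows as it swings level, tip towards the stand's +x (anticlockwise from above), to a stop at 1.75. Stays where left (about 1 N at the handle). 295 mm long from the vertical hinge, 16 mm wide, underside 95 and top 103 mm above the shelf.
- keeper_handle (a point): Point on the axis of the keeper arm's upright black round handle, 24 mm thick, standing on the arm from 103 to 149 mm above the shelf, 90 mm from the hinge; this point is 126 mm above the shelf and moves with the arm.
- keeper_hinge (a point): Point on the vertical hinge axis of the keeper arm, at the arm's top face (103 mm above the shelf). The hub there is 32 mm across.
- tray_green: Fixed white tray with green-lined nests, for good collars: 265 x 105 mm (long along its x), walls 14 mm high, 5 mm thick, floor 5 mm above the shelf, two dividers making three nests of 82 x 95 mm centred at x = -87, 0 and +87 mm, y = 0. Origin: centre of its underside, on the shelf.
- tray_red: Fixed white tray with red-lined nests, for rejected collars; same size and nests as tray_green. Origin: centre of its underside, on the shelf.
- mat: Fixed cork mat 110 x 210 x 6 mm (long along y), on which up to two collars stand. Origin: centre of its underside.
- coupe: Bystander: pink glass coupe, 90 mm across, 119 mm tall. Origin: centre of its foot.
- jigger: Bystander: steel measuring jigger, 46 mm across, 75 mm tall. Origin: centre of its underside.
- sugar_pot: Bystander: white ceramic sugar pot with twist cap, 84 mm across, 84 mm tall. Origin: centre of its underside.
- stirrer_cup: Bystander: clear acrylic stirrer cup, 66 mm across, 84 mm tall. Origin: centre of its underside.

How it is judged (in metres and radians):
On the way, in this order (a step that is already met when the one before it is completed fails the run):
1. the keeper arm is swung clear of the posts (beyond 1.3 rad) (value of joint keeper above 1.3 rad), for 0.2 s.
2. every collar present stands flat, tag up, in a nest of the tray of its tag's colour, with the arm still clear (x of collar_green_a in the frame of tray_green between -0.132 and 0.132 m and y of collar_green_a in the frame of tray_green between -0.052 and 0.052 m and z of each of collar_green_a, collar_green_b, collar_green_c in the frame of tray_green below 0.009 m and angle between each of collar_green_a, collar_red_a, collar_green_b, collar_red_b, collar_green_c, collar_red_c's own z axis and vertical below 0.1 rad and linear speed of each of collar_green_a, collar_red_a, collar_green_b, collar_red_b, collar_green_c, collar_red_c below 0.03 m/s and x of collar_red_a in the frame of tray_red between -0.132 and 0.132 m and y of collar_red_a in the frame of tray_red between -0.052 and 0.052 m and z of each of collar_red_a, collar_red_b, collar_red_c in the frame of tray_red below 0.009 m and x of collar_green_b in the frame of tray_green between -0.132 and 0.132 m and y of collar_green_b in the frame of tray_green between -0.052 and 0.052 m and x of collar_red_b in the frame of tray_red between -0.132 and 0.132 m and y of collar_red_b in the frame of tray_red between -0.052 and 0.052 m and x of collar_green_c in the frame of tray_green between -0.132 and 0.132 m and y of collar_green_c in the frame of tray_green between -0.052 and 0.052 m and x of collar_red_c in the frame of tray_red between -0.132 and 0.132 m and y of collar_red_c in the frame of tray_red between -0.052 and 0.052 m and value of joint keeper above 0.6 rad), for 0.2 s.
At the end, for the whole second after the job is handed in: Every collar present stands flat on the floor of the tray of its tag's colour (within the tray's walls, underside less than 4 mm above the tray floor, tilted under 0.1 rad, tag up, at rest under 0.03 m/s), and the keeper arm is home over the posts (under 0.12 rad) (x of collar_green_a in the frame of tray_green between -0.132 and 0.132 m and y of collar_green_a in the frame of tray_green between -0.052 and 0.052 m and z of each of collar_green_a, collar_green_b, collar_green_c in the frame of tray_green below 0.009 m and angle between each of collar_green_a, collar_red_a, collar_green_b, collar_red_b, collar_green_c, collar_red_c's own z axis and vertical below 0.1 rad and linear speed of each of collar_green_a, collar_red_a, collar_green_b, collar_red_b, collar_green_c, collar_red_c below 0.03 m/s and x of collar_red_a in the frame of tray_red between -0.132 and 0.132 m and y of collar_red_a in the frame of tray_red between -0.052 and 0.052 m and z of each of collar_red_a, collar_red_b, collar_red_c in the frame of tray_red below 0.009 m and x of collar_green_b in the frame of tray_green between -0.132 and 0.132 m and y of collar_green_b in the frame of tray_green between -0.052 and 0.052 m and x of collar_red_b in the frame of tray_red between -0.132 and 0.132 m and y of collar_red_b in the frame of tray_red between -0.052 and 0.052 m and x of collar_green_c in the frame of tray_green between -0.132 and 0.132 m and y of collar_green_c in the frame of tray_green between -0.052 and 0.052 m and x of collar_red_c in the frame of tray_red between -0.132 and 0.132 m and y of collar_red_c in the frame of tray_red between -0.052 and 0.052 m and value of joint keeper below 0.12 rad); the robot touches nothing.
It fails at once if the coupe is pushed more than 30 mm or tipped (distance of coupe from where it was at the start of the episode above 0.03 m or angle between coupe's own z axis and vertical above 0.5 rad).
It fails at once if the jigger is pushed more than 30 mm or tipped (distance of jigger from where it was at the start of the episode above 0.03 m or angle between jigger's own z axis and vertical above 0.5 rad).
It fails at once if the sugar pot is pushed more than 30 mm or tipped (distance of sugar_pot from where it was at the start of the episode above 0.03 m or angle between sugar_pot's own z axis and vertical above 0.5 rad).
It fails at once if the stirrer cup is pushed more than 30 mm or tipped (distance of stirrer_cup from where it was at the start of the episode above 0.03 m or angle between stirrer_cup's own z axis and vertical above 0.5 rad).
Of collar_green_a, collar_red_a, collar_green_b, collar_red_b, collar_green_c, collar_red_c only 4 to 6 are there at a start; the rules pass over those that are not, and their reading is None.
At some moment in a run one of collar_green_c, collar_red_c may be knocked a few centimetres aside while the robot is not near it.
It also fails if it takes over 210 s, if anything falls off the work surface, if the arm or the gripper's body presses on something with over 40 N, if the wrist force passes 120 N, or if a joint passes its speed limit or range.

## Working session

There is one attempt and no reset: what is moved stays moved. The work goes in short steps, Python scripts to look and compute and a tool call to move; the robot and the scene stay as the last step left them, time stands still between calls to the robot, and variables do not carry over. Pictures are saved under pics/ and viewed, and the job is handed in when it is done.

Besides the shell and the picture viewer there is one more tool, called after "Call:" as name(argument=value, ...) on one line, values as JSON. play_rows: Moves the arm, as the interface text tells. Its arguments: {"type":"object","properties":{"increments":{"type":"array","items":{"type":"number"}},"grip":{"type":"number"}},"required":["increments"]}

```bash
ls; mkdir -p pics; cat > h.py <<'E'
import numpy as np, cv2
from station import r
def cam(n):
    return r.read_camera(n)
def save(c,name):
    cv2.imwrite('pics/'+name+'.png', c['img'][:,:,::-1])
def pts(c):
    z=c['range_z'].astype(float); v,u=np.mgrid[0:z.shape[0],0:z.shape[1]]
    P=np.stack([(u-c['cx'])/c['fx']*z,(v-c['cy'])/c['fy']*z,z],-1)
    R=np.array(c['rotation']).reshape(3,3)
    W=P@R.T+np.array(c['origin']); W[z<=0]=np.nan
    return W
E
python3 - <<'E'
from h import *
print(r.state())
for n in ['scene','side','wrist']:
    c=cam(n); save(c,n+'0'); np.savez('/tmp/'+n+'0.npz',**c)
    print(n,c['fx'],c['cx'],c['cy'],np.round(c['origin']),np.round(c['rotation'],3).tolist())
E
```

```text
pics
{'t': 0.0, 'joint_pos': array([ 1.11801063e+00,  2.76560976e-01,  1.50612899e+00, -3.38890170e-05,
        1.36069008e+00, -1.20994279e-01]), 'joint_vel': array([-0.00022201,  0.00122645,  0.00168972,  0.00027698, -0.00042764,
        0.00018051]), 'joint_efforts': array([-1.44669881e-03, -4.16778731e+01, -2.45805341e+01, -3.15478874e-04,
        1.07748335e-02,  7.08130344e-06]), 'tool_pos': array([187.134493  , 543.27481688, 303.06063958]), 'orientation': array([ 8.14165061e-01,  5.80632805e-01, -7.77009437e-04,  4.41842901e-04]), 'force': array([ 0.33712978, -0.65170841,  0.33303176]), 'torque': array([-0.01222633, -0.04016174,  0.03215933]), 'gripper_width': 85.24784930209375}
scene 363.74195296945555 248.25857991915754 191.68824085176996 [862. 555. 874.] [0.225, 0.917, -0.32, -0.077]
side 372.5293108522386 249.46869434619907 197.53081217875933 [ 226. -606.  686.] [0.88, -0.224, 0.115, -0.403]
wrist 329.063311210579 252.70855037835878 194.1196205510888 [109. 571. 373.] [0.803, 0.573, 0.093, 0.133]
```

```bash
sed -i 's/    R=np.array.*/    from scipy.spatial.transform import Rotation\n    R=Rotation.from_quat(c["rotation"]).as_matrix()/' h.py; ls -la
```

```text
total 16
drwxr-xr-x  3 agent agent 4096 Dec  7 16:08 .
drwxr-xr-x 23 root  root  4096 Dec  7 16:08 ..
-rw-r--r--  1 agent agent  478 Dec  7 16:08 h.py
drwxr-xr-x  2 agent agent 4096 Dec  7 16:08 pics
```

View pics/scene0.png

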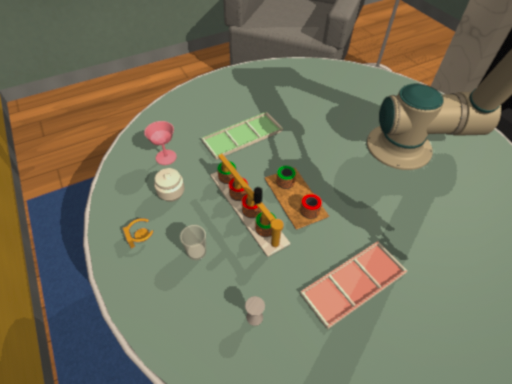

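View pics/side0.png

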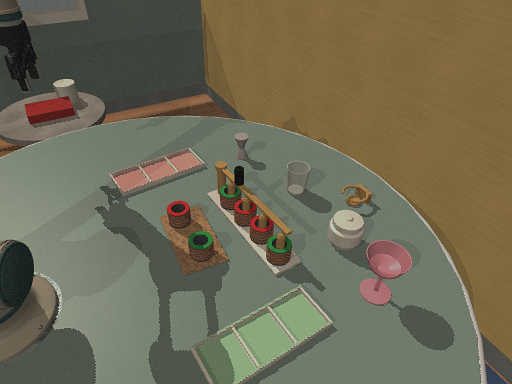

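View pics/wrist0.png

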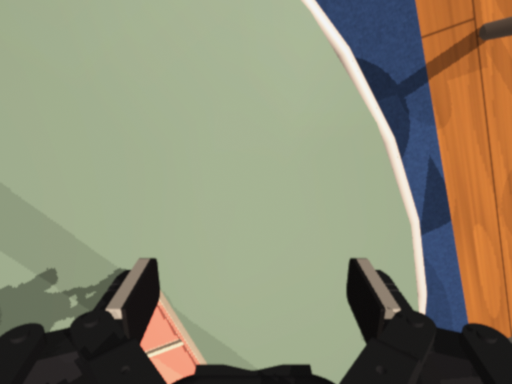

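```bash
cat > m.py <<'E'
from h import *
def load(n): 
    d=np.load('/tmp/%s.npz'%n); return {k:d[k] for k in d}
def comps(c,lo,hi,zr,amin=20):
    W=pts(c); hsv=cv2.cvtColor(c['img'],cv2.COLOR_RGB2HSV)
    m=np.zeros(hsv.shape[:2],np.uint8)
    for l,h in zip(lo,hi): m|=cv2.inRange(hsv,l,h)
    m[~((W[...,2]>zr[0])&(W[...,2]<zr[1]))]=0
    n,lab,st,ce=cv2.connectedComponentsWithStats(m)
    out=[]
    for i in range(1,n):
        if st[i,4]>=amin:
            p=W[lab==i]; out.append((ce[i].round(0),st[i,4],p))
    return out
G=([(50,120,40)],[(75,255,255)]); R=([(0,170,100),(174,170,100)],[(5,255,255),(180,255,255)])
E
python3 - <<'E'
from m import *
for n in ['scene0','side0']:
    c=load(n); W=pts(c)
    print(n)
    for nm,(lo,hi) in dict(G=G,R=R).items():
        for ce,a,p in comps(c,lo,hi,(40,65)):
            mn,mx=np.nanpercentile(p,[3,97],axis=0)
            (x,y),rad=cv2.minEnclosingCircle(p[:,:2].astype(np.float32))
            print(nm,ce,a,'med',np.nanmedian(p,0).round(0),'bbox c',((mn+mx)/2).round(0),(mx-mn).round(0),'circ',round(x),round(y),round(rad))
    # tray floors light colours
    for nm,lo,hi in (('tg',[(45,40,120)],[(75,130,255)]),('tr',[(0,70,150)],[(12,160,255)])):
        for ce,a,p in comps(c,lo,hi,(-3,12),150):
            (x,y),wh,ang=cv2.minAreaRect(p[:,:2].astype(np.float32))
            print(nm,ce,a,round(x),round(y),np.round(wh),round(ang),np.nanmedian(p[:,2]).round(1))
    # black handle
    hsv=cv2.cvtColor(c['img'],cv2.COLOR_RGB2HSV)
    m=(hsv[...,2]<60)&(W[...,2]>105)&(W[...,2]<152)&(W[...,0]>300)
    p=W[m]; print('handle',m.sum(),p.mean(0).round(0) if len(p) else None, p.min(0).round(0),p.max(0).round(0))
    # keeper arm
    m=(W[...,2]>100)&(W[...,2]<106)&(hsv[...,0]>10)&(hsv[...,0]<28)&(hsv[...,1]>140)
    p=W[m]; print('arm',len(p),cv2.minAreaRect(p[:,:2].astype(np.float32)))
E
```

```text
scene0
G [222. 170.] 54 med [ 598. -136.   55.] bbox c [ 595. -136.   55.] [22. 48.  6.] circ 592 -136 26
G [286. 172.] 141 med [429. -42.  51.] bbox c [428. -39.  51.] [50. 50.  7.] circ 426 -39 29
G [261. 222.] 79 med [584.  87.  55.] bbox c [583.  85.  55.] [24. 49.  4.] circ 573 86 26
R [234. 187.] 76 med [595. -56.  55.] bbox c [591. -60.  55.] [29. 51.  6.] circ 584 -60 28
R [247. 204.] 83 med [589.  17.  55.] bbox c [585.  11.  54.] [28. 52.  6.] circ 577 11 28
R [312. 202.] 177 med [422.  91.  51.] bbox c [422.  91.  49.] [51. 48.  8.] circ 420 89 29
tg [342.  77.] 2767 -26 -474 [235. 695.] 38 -0.4
tg [303. 257.] 79046 456 17 [1146. 1254.] 39 -0.3
tg [263. 125.] 311 362 -300 [73. 84.] 5 5.6
tg [242. 134.] 353 447 -297 [76. 88.] 5 5.6
tg [287. 146.] 535 334 -184 [141.  76.] 72 -0.2
tg [220. 143.] 374 533 -290 [77. 85.] 5 5.6
tr [379. 265.] 949 356 317 [ 84. 105.] 1 5.0
tr [354. 281.] 1042 443 326 [83. 98.] 4 5.0
tr [328. 300.] 1160 528 333 [81. 99.] 3 5.2
handle 105 [578.  56. 135.] [569.  42. 108.] [586.  63. 151.]
arm 410 ((575.397216796875, 0.53173828125), (29.2328433990478
[... 342 characters left out ...]
08.] 162 med [421.  84.  52.] bbox c [421.  87.  52.] [50. 51.  4.] circ 422 87 29
R [244. 208.] 124 med [563.   3.  56.] bbox c [570.   9.  56.] [49. 50.  5.] circ 570 10 28
R [260. 225.] 148 med [569. -70.  56.] bbox c [576. -63.  56.] [49. 51.  4.] circ 577 -62 29
tg [299. 317.] 1332 535 -290 [78. 85.] 4 5.8
tg [264. 338.] 1561 448 -296 [78. 85.] 4 5.8
tg [237. 356.] 746 378 -300 [45. 86.] 3 5.7
tr [184. 161.] 330 531 337 [77. 78.] 4 6.1
tr [158. 170.] 369 443 329 [81. 77.] 5 6.0
tr [131. 180.] 406 358 321 [80. 80.] 8 5.9
handle 166 [571.  42. 133.] [561.  34. 105.] [584.  60. 151.]
arm 349 ((1203.094970703125, 380.77783203125), (1612.5386962890625, 711.4918823242188), 51.419578552246094)
```

```bash
python3 - <<'E'
from m import *
for n in ['scene0','side0']:
    c=load(n); W=pts(c)
    m=((W[...,2]>20)&(W[...,2]<160)&(abs(W[...,0]-650)<320)&(abs(W[...,1])<480)).astype(np.uint8)
    k,lab,st,ce=cv2.connectedComponentsWithStats(m)
    for i in range(1,k):
        if st[i,4]>25:
            p=W[lab==i]; print(n,ce[i].round(),st[i,4],p.min(0).round(),p.max(0).round(), ((p.min(0)+p.max(0))/2).round())
E
```

```text
scene0 [160. 133.] 578 [ 676. -362.   21.] [ 763. -273.  121.] [ 719. -317.   71.]
scene0 [250. 200.] 1925 [ 539. -162.   20.] [609. 155. 152.] [574.  -3.  86.]
scene0 [286. 175.] 332 [399. -68.  20.] [456.  -9.  55.] [427. -38.  38.]
scene0 [169. 184.] 757 [ 713. -199.   20.] [ 797. -122.   87.] [ 755. -161.   53.]
scene0 [311. 204.] 367 [393.  61.  20.] [450. 118.  56.] [422.  90.  38.]
scene0 [136. 232.] 233 [849. -98.  20.] [920. -23.  38.] [884. -60.  29.]
scene0 [194. 240.] 630 [733.  25.  20.] [797.  90.  87.] [765.  58.  54.]
scene0 [255. 307.] 341 [687. 266.  20.] [731. 309.  78.] [709. 288.  49.]
side0 [241. 141.] 186 [687. 264.  20.] [731. 307.  78.] [709. 285.  49.]
side0 [253. 213.] 3044 [ 537. -169.   20.] [607. 154. 151.] [572.  -7.  85.]
side0 [297. 175.] 602 [732.  23.  20.] [797.  89.  87.] [764.  56.  54.]
side0 [359. 192.] 220 [848. -99.  20.] [921. -26.  37.] [885. -62.  29.]
side0 [178. 212.] 481 [392.  57.  20.] [449. 116.  55.] [420.  86.  38.]
side0 [346. 229.] 1136 [ 712. -210.   20.] [ 791. -130.   86.] [ 751. -170.   53.]
side0 [200. 244.] 578 [398. -71.  20.] [455. -11.  55.] [426. -41.  37.]
side0 [388. 260.] 1420 [ 675. -362.   20.] [ 764. -272.  122.] [ 720. -317.   71.]
```

Call:
play_rows(increments=[1.9, -2.4, -0.2, -3.4, 1.9, -2.4, -0.2, -3.4, 1.9, -2.4, -0.2, -3.4, 1.9, -2.4, -0.2, -3.4, 1.9, -2.4, -0.2, -3.4, 1.9, -2.4, -0.2, -3.4, 1.9, -2.4, -0.2, -3.4, 1.9, -2.4, -0.2, -3.4, 1.9, -2.4, -0.2, -3.4, 1.9, -2.4, -0.2, -3.4], grip=100)

```text
t: 0.98
tool_pos: [377.8, 302.3, 283.7]
orientation: [0.949, 0.316, -0.0, 0.0]
force: [-0.6, 0.7, -0.3]
gripper_width: 85.5
```

Call:
play_rows(increments=[1.9, -2.4, -0.2, -3.4, 1.9, -2.4, -0.2, -3.4, 1.9, -2.4, -0.2, -3.4, 1.9, -2.4, -0.2, -3.4, 1.9, -2.4, -0.2, -3.4, 1.9, -2.4, -0.2, -3.4, 1.9, -2.4, -0.2, -3.4, 1.9, -2.4, -0.2, -3.4, 1.9, -2.4, -0.2, -3.4, 1.9, -2.4, -0.2, -3.4, 0, 0, 0, 0])

```text
t: 1.9
tool_pos: [570.8, 59.3, 263.0]
orientation: [1.0, 0.023, 0.001, 0.002]
force: [-0.2, 1.1, -0.0]
gripper_width: 85.3
```

```bash
python3 - <<'E'
from m import *
s=r.state(); print(s['tool_pos'].round(1))
c=cam('wrist'); save(c,'w1'); np.savez('/tmp/w1.npz',**c)
W=pts(c); print(c['origin'])
hsv=cv2.cvtColor(c['img'],cv2.COLOR_RGB2HSV)
m=(W[...,2]>110)&(W[...,2]<155)&(abs(W[...,0]-570)<60)&(W[...,1]>0)&(W[...,1]<120)
p=W[m];
if len(p): print(len(p),p.min(0).round(1),p.max(0).round(1),np.median(p,0))
for nm,(lo,hi) in dict(G=G,R=R).items():
    for ce,a,p in comps(c,lo,hi,(40,65)):
        (x,y),rad=cv2.minEnclosingCircle(p[:,:2].astype(np.float32))
        print(nm,ce,a,np.nanmedian(p,0).round(0),'circ',round(x,1),round(y,1),round(rad,1))
E
```

```text
[570.8  59.3 263. ]
[566.79978438 142.22533952 332.69777579]
1691 [561.7  37.7 110.1] [585.7  61.6 151.1] [573.29698563  55.21977531 148.2925887 ]
G [229. 152.] 859 [549.  84.  56.] circ 559.9 84.6 27.2
G [273. 151.] 590 [586.  87.  56.] circ 581.2 86.3 23.2
G [ 96. 265.] 1214 [420. -30.  52.] circ 426.4 -38.8 29.1
G [236. 351.] 401 [ 562. -128.   56.] circ 567.4 -130.5 22.5
G [274. 355.] 152 [ 603. -133.   56.] circ 600.8 -132.6 16.4
R [ 79. 138.] 2275 [422.  91.  52.] circ 420.6 88.7 28.6
R [232. 231.] 661 [554.  11.  56.] circ 566.3 10.6 28.1
R [276. 228.] 206 [595.  16.  56.] circ 589.4 10.6 21.5
R [236. 294.] 544 [560. -57.  56.] circ 568.6 -61.6 27.5
R [274. 296.] 364 [598. -58.  56.] circ 593.5 -60.3 23.0
```

View pics/w1.png

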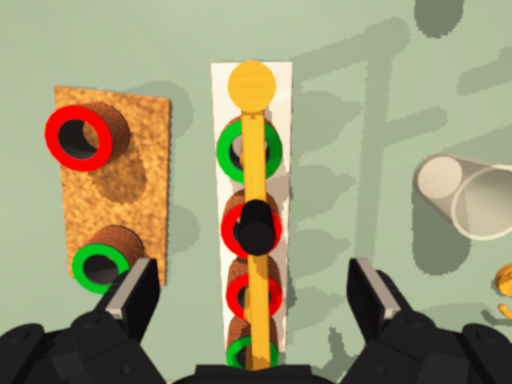

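```bash
python3 - <<'E'
from m import *
c=load('w1'); W=pts(c); hsv=cv2.cvtColor(c['img'],cv2.COLOR_RGB2HSV)
gold=(hsv[...,0]>12)&(hsv[...,0]<30)&(hsv[...,1]>150)&(W[...,2]>99)&(W[...,2]<108)
for y0,y1 in((-100,-60),(-60,-20),(-20,30),(70,100),(105,170)):
    p=W[gold&(W[...,1]>y0)&(W[...,1]<y1)]; print(len(p),p.min(0).round(1),p.max(0).round(1),((p.min(0)+p.max(0))/2).round(1)) if len(p) else None
# union of tag pixels by y group
for nm,(lo,hi) in dict(G=G,R=R).items():
    P=np.concatenate([p for _,_,p in comps(c,lo,hi,(40,65))]); P=P[P[:,0]>500]
    for y0 in (-137,-63,10,84):
        q=P[abs(P[:,1]-y0)<36]
        if len(q)>100: print(nm,y0,np.round(cv2.minEnclosingCircle(q[:,:2].astype(np.float32))[0],1),len(q))
w=(hsv[...,1]<40)&(hsv[...,2]>170)&(W[...,2]>6)&(W[...,2]<14)&(abs(W[...,0]-573)<70)
print('base',cv2.minAreaRect(W[w][:,:2].astype(np.float32)))
E
```

```text
649 [ 575.2 -100.   100.3] [593.1 -60.  105.1] [584.2 -80.  102.7]
751 [571.7 -60.  100.2] [589.8 -20.  104.9] [580.8 -40.  102.6]
694 [569.5 -20.  100.6] [586.5  13.8 104.7] [578.   -3.1 102.7]
900 [561.6  70.1 100.1] [579.5  99.9 104.9] [570.6  85.  102.5]
2357 [551.1 105.  100. ] [581.9 154.7 108. ] [566.5 129.9 104. ]
G -137 [ 579.7 -136.6] 553
G 84 [566.6  85. ] 1449
R -63 [577.2 -61.4] 908
R 10 [571.5  11.1] 867
base ((573.4789428710938, -1.1323089599609375), (72.9052505493164, 319.7401428222656), 3.139047861099243)
```

Call:
play_rows(increments=[0.3, -1.0, -2, 2, 0, 0, -2, 0, 0, 0, -2, 0, 0, 0, -1.5, 0, 0, 0, 0, 0, 0, 0, 0, 0])

```text
t: 2.45
tool_pos: [569.3, 54.5, 188.4]
orientation: [0.999, 0.044, -0.001, -0.0]
force: [-0.1, 0.2, 0.6]
gripper_width: 85.4
```

Call:
play_rows(increments=[0.4, -0.4, -0.3, 0, 0, 0, 0, 0, 0, 0, 0, 0])

```text
t: 2.7
tool_pos: [575.1, 49.6, 187.0]
orientation: [0.999, 0.044, 0.001, 0.0]
force: [-0.7, -0.8, 0.7]
gripper_width: 85.3
```

Call:
play_rows(increments=[0, 0, 0, 0, 0, 0, 0, 0, 0, 0, 0, 0, 0, 0, 0, 0, 0, 0, 0, 0, 0, 0, 0, 0, 0, 0, 0, 0, 0, 0, 0, 0], grip=25)

```text
t: 3.37
tool_pos: [574.3, 49.6, 186.2]
orientation: [0.999, 0.044, 0.0, 0.0]
force: [-0.8, -0.4, 2.8]
gripper_width: 22.7
```

```bash
python3 -c "
import numpy as np
a=np.radians(-84.7+6*np.arange(17)); P=np.c_[566+89.8*np.cos(a),139+89.8*np.sin(a)]/10
Q=P.round(1); print([ [*map(float,x),0,6] for x in np.diff(Q,axis=0).round(1)]); print(Q[-1],Q[15])"
```

```text
[[1.0, 0.1, 0, 6], [0.9, 0.2, 0, 6], [0.9, 0.4, 0, 6], [0.8, 0.4, 0, 6], [0.8, 0.5, 0, 6], [0.7, 0.6, 0, 6], [0.7, 0.6, 0, 6], [0.6, 0.7, 0, 6], [0.5, 0.8, 0, 6], [0.5, 0.8, 0, 6], [0.3, 0.9, 0, 6], [0.3, 0.9, 0, 6], [0.1, 1.0, 0, 6], [0.1, 0.9, 0, 6], [-0.1, 0.9, 0, 6], [-0.1, 1.0, 0, 6]]
[65.4 15.7] [65.5 14.7]
```

Call:
play_rows(increments=[1.0, 0.1, 0, 6, 0.9, 0.2, 0, 6, 0.9, 0.4, 0, 6, 0.8, 0.4, 0, 6])

```text
t: 3.7
tool_pos: [610.4, 60.7, 186.2]
orientation: [0.968, 0.253, -0.0, -0.0]
force: [-1.8, 1.3, 3.5]
gripper_width: 22.6
```

Call:
play_rows(increments=[0.8, 0.5, 0, 6, 0.7, 0.6, 0, 6, 0.7, 0.6, 0, 6, 0.6, 0.7, 0, 6, 0.5, 0.8, 0, 6, 0.5, 0.8, 0, 6, 0.3, 0.9, 0, 6, 0.3, 0.9, 0, 6, 0.1, 1.0, 0, 6, 0.1, 0.9, 0, 6, -0.1, 0.9, 0, 6])

```text
t: 4.62
tool_pos: [655.7, 146.9, 186.2]
orientation: [0.674, 0.739, 0.0, 0.0]
force: [-0.6, -0.7, 1.7]
gripper_width: 22.5
```

Call:
play_rows(increments=[-0.1, 0.5, 0, 3, 0, 0, 0, 0, 0, 0, 0, 0])

```text
t: 4.87
tool_pos: [655.1, 151.6, 186.2]
orientation: [0.656, 0.754, 0.001, 0.001]
force: [1.7, -0.4, 1.9]
gripper_width: 22.7
```

Call:
play_rows(increments=[0, 0, 0, 0, 0, 0, 0, 0, 0, 0, 0, 0, 0, 0, 0, 0, 0, 0, 0, 0, 0, 0, 2.0, 0, 0, 0, 2.0, 0, 0, 0, 2.0, 0, 0, 0, 1.5, 0], grip=100)

```text
t: 5.62
tool_pos: [654.6, 151.7, 262.6]
orientation: [0.656, 0.755, 0.001, 0.0]
force: [0.5, 0.6, -0.8]
gripper_width: 85.4
```

Call:
play_rows(increments=[-0.7, -1.2, 0, -6.7, -0.7, -1.2, 0, -6.7, -0.7, -1.2, 0, -6.7, -0.7, -1.2, 0, -6.7, -0.7, -1.2, 0, -6.7, -0.7, -1.2, 0, -6.7, -0.7, -1.2, 0, -6.7, -0.7, -1.2, 0, -6.7, -0.7, -1.2, 0, -6.7, -0.7, -1.2, 0, -6.7, -0.7, -1.2, 0, -6.7, -0.7, -0.8, 0, -6.7])

```text
t: 6.62
tool_pos: [569.8, 10.6, 260.9]
orientation: [0.989, 0.15, -0.0, 0.0]
force: [0.4, 0.3, -0.0]
gripper_width: 85.5
```

Call:
play_rows(increments=[0, 0, 0, -7, 0, 0, 0, -7, 0, 0, 0, 0, 0, 0, 0, 0])

```text
t: 6.95
tool_pos: [570.2, 11.6, 261.0]
orientation: [0.999, 0.033, 0.0, -0.0]
force: [-0.2, 0.1, -0.7]
gripper_width: 85.3
```

```bash
cat > look.py <<'E'
from m import *
import sys
def look(tag,cams=('wrist',),quiet=False):
    s=r.state(); print('t',round(s['t'],2),s['tool_pos'].round(1),s['gripper_width'].round(1))
    for n in cams:
        c=cam(n); save(c,tag+n)
        np.savez('/tmp/%s%s.npz'%(tag,n),**c)
        for nm,(lo,hi) in dict(G=G,R=R).items():
            for ce,a,p in comps(c,lo,hi,(30,72),60):
                (x,y),rad=cv2.minEnclosingCircle(p[:,:2].astype(np.float32))
                print(n,nm,ce,a,'circ',round(x,1),round(y,1),round(rad,1),'z',np.median(p[:,2]).round(1))
if __name__=='__main__': look(sys.argv[1],sys.argv[2:] or ('wrist',))
E
python3 look.py a scene wrist side
```

```text
Traceback (most recent call last):
  File "look.py", line 12, in <module>
    if __name__=='__main__': look(sys.argv[1],sys.argv[2:] or ('wrist',))
                             ~~~~^^^^^^^^^^^^^^^^^^^^^^^^^^^^^^^^^^^^^^^^
  File "look.py", line 4, in look
    s=r.state(); print('t',round(s['t'],2),s['tool_pos'].round(1),s['gripper_width'].round(1))
                                                                  ^^^^^^^^^^^^^^^^^^^^^^^^
AttributeError: 'float' object has no attribute 'round'
```

```bash
sed -i "s/s\['gripper_width'\].round(1)/round(s['gripper_width'],1)/" look.py; python3 look.py a scene wrist side
```

```text
t 6.95 [570.2  11.6 261. ] 85.3
scene G [223. 170.] 64 circ 584.5 -134.7 26.7 z 55.2
scene G [286. 172.] 140 circ 427.0 -37.9 29.8 z 50.6
scene G [259. 221.] 67 circ 575.9 82.1 23.7 z 55.3
scene R [238. 186.] 132 circ 579.9 -60.1 28.7 z 54.9
scene R [251. 203.] 141 circ 572.1 2.7 36.8 z 54.7
scene R [311. 202.] 172 circ 421.6 88.7 28.7 z 51.0
wrist G [254.  93.] 2536 circ 566.5 85.1 28.2 z 55.6
wrist G [ 94. 223.] 1760 circ 426.4 -39.4 28.9 z 51.8
wrist G [252. 319.] 1110 circ 579.7 -137.2 28.8 z 55.8
wrist R [73. 76.] 2706 circ 420.6 88.6 28.9 z 51.7
wrist R [254. 181.] 1969 circ 571.7 11.3 28.7 z 55.7
wrist R [256. 252.] 1450 circ 577.6 -61.4 29.0 z 55.7
side G [230. 192.] 128 circ 566.8 90.9 36.2 z 55.9
side G [200. 240.] 220 circ 426.5 -39.9 28.6 z 52.0
side G [279. 245.] 193 circ 580.0 -138.4 28.8 z 55.8
side R [244. 207.] 139 circ 570.2 19.1 36.5 z 55.9
side R [178. 208.] 160 circ 420.0 87.7 28.8 z 52.0
side R [261. 224.] 160 circ 578.0 -62.6 29.4 z 55.8
```

View pics/ascene.png

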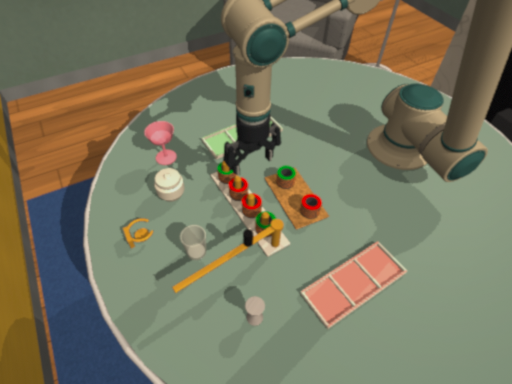

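View pics/awrist.png

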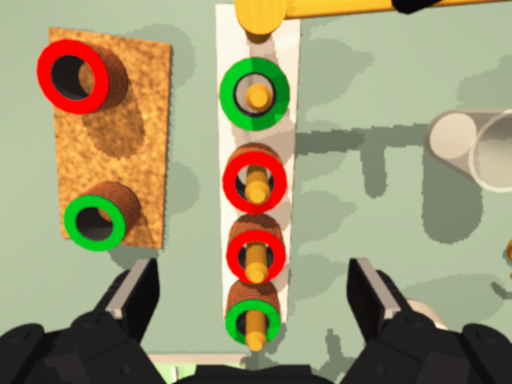

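Call:
play_rows(increments=[0.1, 0, -3.0, 0, 0, 0, -3.0, 0, 0, 0, -3.0, 0, 0, 0, -3.0, 0, 0, 0, -2.0, 0, 0, 0, -1.5, 0, 0, 0, -1.0, 0, 0, 0, -0.2, 0, 0, 0, 0, 0], grip=100)

```text
t: 7.85
tool_pos: [571.4, 11.7, 93.6]
orientation: [0.999, 0.032, -0.0, -0.0]
force: [0.2, 0.2, -0.3]
gripper_width: 85.3
```

Call:
play_rows(increments=[0, 0, 0, 0, 0, 0, 0, 0, 0, 0, 0, 0, 0, 0, 0, 0, 0, 0, 0, 0, 0, 0, 0, 0], grip=55)

```text
t: 8.35
tool_pos: [572.3, 11.6, 95.7]
orientation: [1.0, 0.031, 0.002, 0.0]
force: [-1.3, 1.1, 6.3]
gripper_width: 56.3
```

Call:
play_rows(increments=[0, 0, 1.0, 0, 0, 0, 1.5, 0, 0, 0, 2.0, 0, 0, 0, 2.0, 0, 0, 0, 2.0, 0, 0, 0, 1.0, 0, 0, 0, 0, 0])

```text
t: 8.93
tool_pos: [572.7, 11.5, 191.9]
orientation: [1.0, 0.031, 0.003, 0.0]
force: [0.0, 0.4, -1.5]
gripper_width: 56.3
```

```bash
python3 - <<'E'
from m import *
s=r.state(); print(s['t'],s['tool_pos'].round(1),s['force'].round(1),s['gripper_width'])
c=cam('wrist'); save(c,'lift1')
E
```

```text
8.9333 [572.7  11.5 191.9] [ 0.   0.4 -1.5] 56.32908507906312
```

View pics/lift1.png

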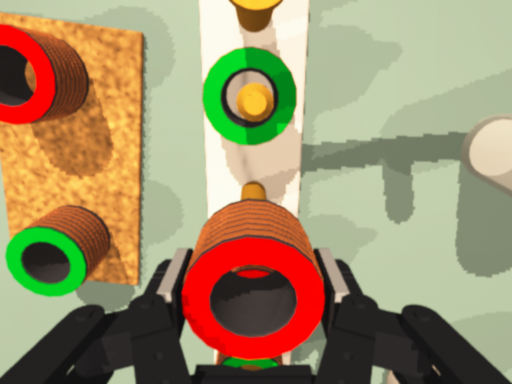

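Call:
play_rows(increments=[-2.0, 0.4, 0, 0, -3.5, 0.6, 0, 0, -3.5, 1.0, 0, 0, -2.5, 2.0, 0, 0, -1.0, 3.0, 0, 0, -0.4, 3.5, 0, 0, 0, 3.5, 0, 0, 0, 3.5, 0, 0, 0, 3.5, 0, 0, 0, 3.5, 0, 0, 0, 3.5, 0, 0, 0, 2.0, 0, 0])

```text
t: 9.98
tool_pos: [441.4, 314.7, 187.4]
orientation: [0.999, 0.032, -0.001, -0.0]
force: [-0.1, -1.0, -1.6]
gripper_width: 56.6
```

Call:
play_rows(increments=[0, 1.6, 0, 0, 0, 0, 0, 0, 0, 0, 0, 0])

```text
t: 10.23
tool_pos: [441.4, 327.8, 187.3]
orientation: [0.999, 0.032, -0.001, 0.001]
force: [0.0, -0.1, -1.9]
gripper_width: 56.4
```

```bash
python3 - <<'E'
from m import *
s=r.state(); print(s['t'],s['tool_pos'].round(1),s['force'].round(1),s['gripper_width'])
c=cam('scene'); save(c,'p1')
W=pts(c)
for ce,a,p in comps(c,[(0,70,150)],[(12,160,255)],(-3,12),150):
    (x,y),wh,ang=cv2.minAreaRect(p[:,:2].astype(np.float32)); print(ce,a,round(x),round(y),np.round(wh),round(ang))
E
```

```text
10.2333 [441.4 327.8 187.3] [ 0.  -0.1 -1.9] 56.424755641383825
[386. 270.] 524 354 335 [86. 67.] 7
[354. 283.] 977 442 327 [84. 98.] 3
[328. 300.] 1167 528 335 [80. 99.] 6
```

View pics/p1.png

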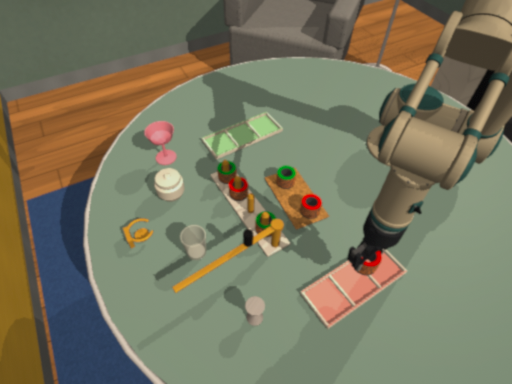

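Call:
play_rows(increments=[0.1, 0, -2.0, 0, 0, 0, -2.0, 0, 0, 0, -2.0, 0, 0, 0, -1.5, 0, 0, 0, -1.0, 0, 0, 0, -0.5, 0, 0, 0, -0.2, 0, 0, 0, -0.2, 0, 0, 0, 0, 0])

```text
t: 11.03
tool_pos: [443.7, 327.6, 95.3]
orientation: [1.0, 0.031, 0.0, -0.0]
force: [1.0, 0.8, -0.9]
gripper_width: 56.2
```

Call:
play_rows(increments=[0, 0, -0.2, 0, 0, 0, -0.2, 0, 0, 0, 0, 0])

```text
t: 11.28
tool_pos: [443.3, 327.7, 91.1]
orientation: [1.0, 0.031, 0.0, -0.0]
force: [0.9, -0.2, -1.7]
gripper_width: 56.1
```

Call:
play_rows(increments=[0, 0, 0, 0, 0, 0, 0, 0, 0, 0, 0, 0, 0, 0, 0, 0, 0, 0, 1.0, 0, 0, 0, 2.0, 0, 0, 0, 3.0, 0, 0, 0, 3.0, 0, 0, 0, 0, 0], grip=86)

```text
t: 12.03
tool_pos: [446.3, 329.4, 187.4]
orientation: [0.999, 0.031, 0.005, -0.003]
force: [0.2, 0.5, 0.6]
gripper_width: 73.4
```

```bash
python3 look.py b wrist scene
```

```text
t 12.03 [446.3 329.4 187.4] 73.4
wrist R [246. 213.] 3369 circ 443.3 327.3 29.0 z 50.7
scene G [227. 168.] 107 circ 581.2 -136.3 29.1 z 55.0
scene G [286. 172.] 141 circ 427.8 -39.1 28.8 z 50.8
scene G [260. 221.] 65 circ 577.6 82.8 24.9 z 55.1
scene R [237. 186.] 125 circ 577.4 -71.2 38.5 z 55.0
scene R [311. 202.] 174 circ 422.2 89.9 27.9 z 50.7
scene R [358. 277.] 218 circ 444.6 326.9 28.4 z 49.8
```

View pics/bwrist.png

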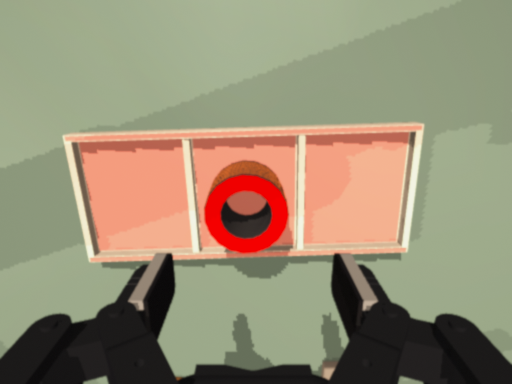

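Call:
play_rows(increments=[0, -1.5, 0, 0, 0, -2.5, 0, 0, -0.3, -3.3, 0, 0, -0.5, -3.3, 0, 0, -0.5, -3.3, 0, 0, -0.5, -3.3, 0, 0, -0.4, -3.0, 0, 0, 0, -2.2, 0, 0, 0, -1.5, 0, 0, 0, 0, 0, 0, 0, 0, 0, 0], grip=100)

```text
t: 13.05
tool_pos: [420.3, 87.7, 180.1]
orientation: [1.0, 0.03, -0.001, -0.0]
force: [0.9, 0.9, 0.4]
gripper_width: 85.7
```

```bash
python3 look.py c wrist scene
```

```text
t 13.05 [420.3  87.7 180.1] 85.7
wrist G [468. 230.] 2685 circ 566.1 85.0 28.9 z 55.6
wrist G [251. 350.] 1105 circ 425.5 -33.5 27.6 z 51.7
wrist R [254. 212.] 3564 circ 420.3 88.7 28.7 z 51.6
scene G [227. 168.] 112 circ 579.2 -137.8 29.3 z 55.3
scene G [285. 172.] 130 circ 426.2 -38.3 29.0 z 51.1
scene G [260. 221.] 66 circ 576.3 83.1 24.4 z 55.4
scene R [238. 186.] 135 circ 579.1 -59.4 28.9 z 55.4
scene R [311. 202.] 173 circ 422.6 88.8 28.5 z 51.1
scene R [357. 275.] 271 circ 443.9 327.6 29.5 z 49.7
```

Call:
play_rows(increments=[0, 0.1, -2.5, 0, 0, 0, -2.5, 0, 0, 0, -2.0, 0, 0, 0, -1.3, 0, 0, 0, -0.7, 0, 0, 0, 0, 0, 0, 0, 0, 0])

```text
t: 13.73
tool_pos: [421.4, 90.2, 90.9]
orientation: [0.999, 0.032, -0.0, -0.0]
force: [-0.0, 0.0, 0.2]
gripper_width: 85.6
```

Call:
play_rows(increments=[0, 0, 0, 0, 0, 0, 0, 0, 0, 0, 0, 0, 0, 0, 0, 0, 0, 0, 0, 0, 0, 0, 0, 0], grip=55)

```text
t: 14.23
tool_pos: [421.7, 89.8, 92.1]
orientation: [1.0, 0.031, 0.001, -0.0]
force: [-1.1, 1.1, 5.2]
gripper_width: 55.8
```

Call:
play_rows(increments=[0, 0, 1.0, 0, 0, 0, 1.5, 0, 0, 0, 2.0, 0, 0, 0, 2.0, 0, 0, 0, 2.0, 0, 0, 0, 1.0, 0, 0, 0, 0, 0])

```text
t: 14.82
tool_pos: [422.7, 89.7, 188.5]
orientation: [1.0, 0.031, 0.003, -0.0]
force: [0.8, 0.5, -1.9]
gripper_width: 55.4
```

Call:
play_rows(increments=[0, 1.5, 0, 0, -0.5, 2.5, 0, 0, -0.9, 3.2, 0, 0, -0.9, 3.2, 0, 0, -0.9, 3.2, 0, 0, -0.9, 3.2, 0, 0, -0.9, 3.0, 0, 0, -0.9, 2.0, 0, 0, -0.5, 1.1, 0, 0, 0, 0, 0, 0, 0, 0, 0, 0])

```text
t: 15.73
tool_pos: [356.6, 318.6, 185.2]
orientation: [0.999, 0.032, -0.001, 0.001]
force: [0.6, 0.7, -1.6]
gripper_width: 55.8
```

Call:
play_rows(increments=[0, 0.05, -2.0, 0, 0, 0, -2.0, 0, 0, 0, -2.0, 0, 0, 0, -1.5, 0, 0, 0, -0.9, 0, 0, 0, -0.5, 0, 0, 0, -0.3, 0, 0, 0, 0, 0, 0, 0, 0, 0])

```text
t: 16.48
tool_pos: [357.8, 319.2, 94.4]
orientation: [1.0, 0.031, 0.001, -0.0]
force: [1.1, 0.5, -2.4]
gripper_width: 55.5
```

Call:
play_rows(increments=[0, 0, -0.2, 0, 0, 0, -0.1, 0, 0, 0, 0, 0])

```text
t: 16.73
tool_pos: [357.4, 319.3, 91.2]
orientation: [1.0, 0.031, 0.0, -0.0]
force: [0.2, -0.5, -1.7]
gripper_width: 55.8
```

Call:
play_rows(increments=[0, 0, 0, 0, 0, 0, 0, 0, 0, 0, 0, 0, 0, 0, 0, 0, 0, 0, 1.0, 0, 0, 0, 2.0, 0, 0, 0, 3.0, 0, 0, 0, 3.0, 0, 0, 0, 0, 0], grip=84)

```text
t: 17.48
tool_pos: [360.0, 321.1, 186.1]
orientation: [0.999, 0.031, 0.005, -0.003]
force: [1.7, -0.0, 0.6]
gripper_width: 72.1
```

```bash
python3 look.py d wrist scene
```

```text
t 17.48 [360.  321.1 186.1] 72.1
wrist R [374. 209.] 3392 circ 443.0 327.5 29.0 z 50.6
wrist R [247. 215.] 3385 circ 357.4 318.1 28.9 z 50.6
scene G [227. 168.] 111 circ 579.7 -138.0 28.9 z 54.7
scene G [286. 172.] 137 circ 426.7 -39.8 29.3 z 51.1
scene G [260. 221.] 65 circ 579.5 83.3 23.5 z 55.4
scene R [238. 186.] 133 circ 579.3 -60.4 28.8 z 55.1
scene R [382. 259.] 206 circ 359.6 318.2 28.4 z 49.6
scene R [357. 275.] 274 circ 444.1 326.8 28.8 z 49.8
```

View pics/dwrist.png

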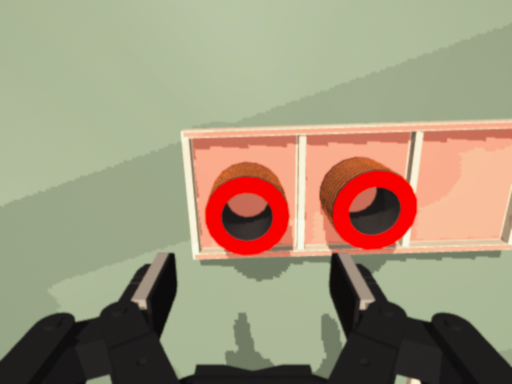

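Call:
play_rows(increments=[0.5, -2.0, 0.5, 0, 0.5, -3.5, 0.5, 0, 0.5, -3.5, 0, 0, 0.5, -3.5, 0, 0, 0.5, -3.5, 0, 0, 1.5, -3.5, 0, 0, 2.0, -3.3, 0, 0, 2.0, -3.3, 0, 0, 2.0, -3.3, 0, 0, 2.5, -3.0, 0, 0, 2.5, -2.5, 0, 0, 2.5, -2.0, 0, 0], grip=100)

```text
t: 18.58
tool_pos: [532.3, -52.1, 189.1]
orientation: [1.0, 0.03, -0.002, -0.0]
force: [0.7, -0.2, 0.1]
gripper_width: 85.1
```

Call:
play_rows(increments=[2.5, -1.2, 0, 0, 2.0, 0, 0, 0, 0, 0, 0, 0, 0, 0, 0, 0])

```text
t: 18.92
tool_pos: [576.8, -61.9, 188.8]
orientation: [1.0, 0.031, -0.002, -0.001]
force: [0.1, 0.2, 0.4]
gripper_width: 85.5
```

```bash
python3 look.py e wrist
```

```text
t 18.92 [576.8 -61.9 188.8] 85.5
wrist G [252.   5.] 680 circ 568.0 63.1 17.9 z 55.6
wrist G [ 36. 164.] 2846 circ 427.0 -39.4 28.8 z 51.7
wrist G [250. 302.] 2138 circ 579.2 -137.3 29.4 z 55.7
wrist R [255. 208.] 3123 circ 577.6 -61.4 28.8 z 55.7
```

Aligned within 1 mm; descend 95 mm and grip.

Call:
play_rows(increments=[0.05, 0, -2.5, 0, 0, 0, -2.5, 0, 0, 0, -2.0, 0, 0, 0, -1.5, 0, 0, 0, -1.0, 0, 0, 0, 0, 0, 0, 0, 0, 0])

```text
t: 19.55
tool_pos: [576.9, -61.4, 95.8]
orientation: [1.0, 0.032, -0.001, -0.0]
force: [0.9, -1.1, 0.0]
gripper_width: 85.7
```

Call:
play_rows(increments=[0, 0, 0, 0, 0, 0, 0, 0, 0, 0, 0, 0, 0, 0, 0, 0, 0, 0, 0, 0, 0, 0, 0, 0], grip=55)

```text
t: 20.05
tool_pos: [578.7, -62.0, 97.6]
orientation: [1.0, 0.031, 0.002, 0.0]
force: [0.4, -0.2, 5.9]
gripper_width: 55.9
```

Call:
play_rows(increments=[0, 0, 1.0, 0, 0, 0, 1.5, 0, 0, 0, 2.0, 0, 0, 0, 2.0, 0, 0, 0, 2.0, 0, 0, 0, 1.0, 0, 0, 0, 0, 0])

```text
t: 20.63
tool_pos: [579.1, -62.1, 193.9]
orientation: [1.0, 0.031, 0.003, 0.001]
force: [0.0, 0.9, -2.6]
gripper_width: 55.9
```

Call:
play_rows(increments=[-2.0, 0.5, 0, 0, -3.5, 1.0, 0, 0, -3.5, 2.0, 0, 0, -2.0, 3.0, 0, 0, -0.5, 3.5, 0, 0, 0, 3.5, 0, 0, 0, 3.5, 0, 0, 0, 3.5, 0, 0, 0, 3.5, 0, 0, 1.3, 3.3, 0, 0, 1.3, 3.3, 0, 0, 1.3, 3.3, 0, 0])

```text
t: 21.63
tool_pos: [501.1, 278.7, 189.8]
orientation: [0.999, 0.032, -0.001, 0.0]
force: [0.4, -0.4, -1.3]
gripper_width: 55.9
```

Call:
play_rows(increments=[1.3, 3.3, 0, 0, 1.5, 2.4, 0, 0, 0, 0, 0, 0, 0, 0, 0, 0])

```text
t: 21.97
tool_pos: [529.6, 335.1, 189.1]
orientation: [0.999, 0.032, -0.001, 0.001]
force: [-1.1, -0.4, -1.4]
gripper_width: 55.7
```

Call:
play_rows(increments=[0, 0, -2.0, 0, 0, 0, -2.0, 0, 0, 0, -2.0, 0, 0, 0, -1.5, 0, 0, 0, -1.0, 0, 0, 0, -0.6, 0, 0, 0, -0.3, 0, 0, 0, -0.2, 0, 0, 0, 0, 0, 0, 0, 0, 0])

```text
t: 22.8
tool_pos: [530.3, 334.3, 95.7]
orientation: [1.0, 0.031, 0.001, -0.0]
force: [-0.3, 0.4, -1.1]
gripper_width: 55.9
```

Call:
play_rows(increments=[0, 0, -0.2, 0, 0, 0, -0.1, 0, 0, 0, 0, 0, 0, 0, 0, 0])

```text
t: 23.13
tool_pos: [530.2, 334.4, 92.7]
orientation: [1.0, 0.031, 0.001, -0.0]
force: [0.3, -0.5, 2.8]
gripper_width: 55.7
```

Call:
play_rows(increments=[0, 0, 0, 0, 0, 0, 0, 0, 0, 0, 0, 0, 0, 0, 0, 0, 0, 0, 1.0, 0, 0, 0, 2.0, 0, 0, 0, 3.0, 0, 0, 0, 3.0, 0, 0, 0, 0, 0], grip=84)

```text
t: 23.88
tool_pos: [532.9, 335.7, 189.0]
orientation: [0.999, 0.031, 0.006, -0.003]
force: [0.5, 1.0, 0.5]
gripper_width: 71.3
```

```bash
python3 look.py f wrist scene
```

```text
t 23.88 [532.9 335.7 189. ] 71.3
wrist R [246. 210.] 3342 circ 530.0 335.0 28.9 z 50.7
wrist R [119. 214.] 3373 circ 443.2 327.2 29.1 z 50.7
wrist R [ 18. 225.] 1451 circ 362.7 317.5 27.9 z 50.7
scene G [227. 169.] 105 circ 581.3 -136.6 28.6 z 55.1
scene G [286. 172.] 141 circ 427.2 -39.9 29.8 z 50.8
scene G [260. 221.] 70 circ 575.1 83.7 24.8 z 55.3
scene R [382. 257.] 247 circ 358.1 317.7 28.8 z 49.6
scene R [359. 277.] 197 circ 443.6 326.8 29.2 z 49.6
scene R [332. 295.] 234 circ 532.3 335.4 28.4 z 49.8
```

View pics/fscene.png

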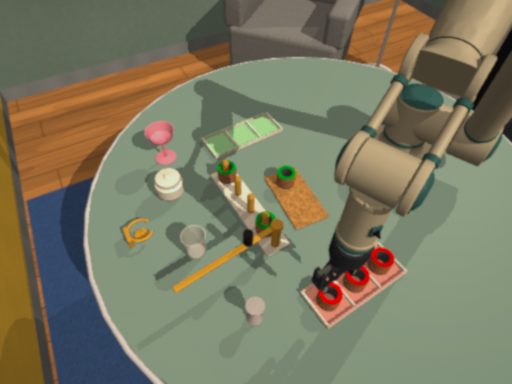

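Call:
play_rows(increments=[-1, -2.5, 0.5, 0, -1, -3.5, 0, 0, -1, -3.5, 0, 0, 0, -3.5, 0, 0, 0, -3.5, 0, 0, 0.5, -3.5, 0, 0, 1.5, -2.5, 0, 0, 2.5, -1.5, 0, 0, 2.15, -0.95, 0, 0, 0, 0, 0, 0, 0, 0, 0, 0], grip=100)

```text
t: 24.9
tool_pos: [566.4, 83.8, 185.6]
orientation: [1.0, 0.03, -0.001, -0.0]
force: [-0.3, -0.6, 0.4]
gripper_width: 85.7
```

```bash
python3 look.py g wrist
```

```text
t 24.9 [566.4  83.8 185.6] 85.7
wrist G [253. 212.] 2923 circ 566.7 85.2 28.4 z 55.7
wrist G [ 56. 324.] 330 circ 422.8 -14.1 12.9 z 51.8
```

View pics/gwrist.png

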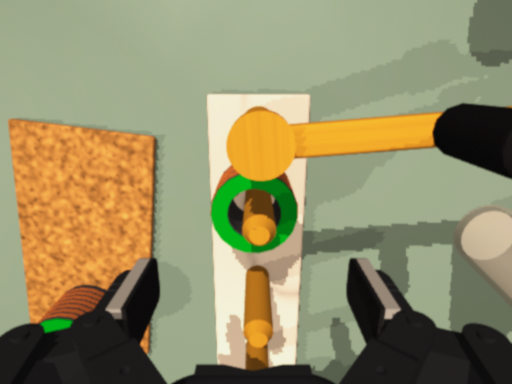

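Call:
play_rows(increments=[0, -0.5, -2.5, 0, 0, 0, -2.5, 0, 0, 0, -1.5, 0, 0, 0, -1.0, 0, 0, 0, -0.4, 0, 0, 0, 0, 0, 0, 0, 0, 0])

```text
t: 25.53
tool_pos: [566.4, 80.0, 108.4]
orientation: [0.999, 0.032, 0.0, -0.0]
force: [0.5, 0.2, 0.2]
gripper_width: 85.8
```

Call:
play_rows(increments=[0, 0, 0, 0, 0, 0, 0, 0, 0, 0, 0, 0, 0, 0, 0, 0, 0, 0, 0, 0, 0, 0, 0, 0], grip=55)

```text
t: 26.03
tool_pos: [566.9, 79.7, 109.7]
orientation: [1.0, 0.031, 0.001, -0.0]
force: [-1.9, -0.1, 7.0]
gripper_width: 55.2
```

Call:
play_rows(increments=[0, 0, 1.0, 0, 0, 0, 1.5, 0, 0, 0, 2.0, 0, 0, 0, 2.0, 0, 0, 0, 2.0, 0, 0, 0, 1.0, 0, 0, 0, 0, 0])

```text
t: 26.62
tool_pos: [567.7, 79.7, 206.0]
orientation: [1.0, 0.031, 0.003, 0.0]
force: [-0.2, -0.2, -1.3]
gripper_width: 55.6
```

```bash
python3 - <<'E'
from m import *
s=r.state(); print(s['t'],s['tool_pos'].round(1),s['force'].round(1),s['gripper_width'])
c=cam('wrist'); save(c,'lift4')
for ce,a,p in comps(c,*G,(60,250),60):
    print(ce,a,np.round(cv2.minEnclosingCircle(p[:,:2].astype(np.float32))[0],1),np.percentile(p[:,2],[5,50,95]).round(1))
    A=np.c_[p[:,:2]-p[:,:2].mean(0),np.ones(len(p))]; print('slope',np.linalg.lstsq(A,p[:,2],rcond=None)[0].round(3))
E
```

```text
26.6167 [567.7  79.7 206. ] [-0.2 -0.2 -1.3] 55.556352188283256
[253. 266.] 7585 [567.8  83.1] [150.7 151.8 152.7]
slope [3.00000e-03 2.00000e-03 1.51682e+02]
```

View pics/lift4.png

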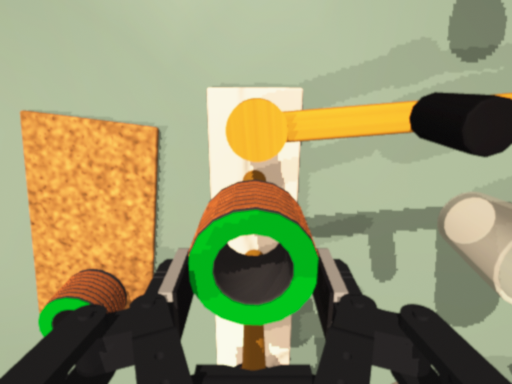

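Call:
play_rows(increments=[-1.5, -1.5, 0, 0, -1.5, -3, 0, 0, -1.5, -3.3, 0, 0, -1, -3.3, 0, 0, -1, -3.3, 0, 0, -1, -3.3, 0, 0, -1, -3.3, 0, 0, -1, -3.3, 0, 0, -1, -3.3, 0, 0, -1, -3.3, 0, 0, -0.4, -3.0, 0, 0, 0, -2.5, 0, 0])

```text
t: 27.67
tool_pos: [445.3, -285.9, 201.3]
orientation: [1.0, 0.031, -0.001, -0.001]
force: [0.9, 0.4, -2.2]
gripper_width: 55.0
```

Call:
play_rows(increments=[0, -1.5, 0, 0, 0, 0, 0, 0, 0, 0, 0, 0])

```text
t: 27.92
tool_pos: [446.9, -299.1, 201.7]
orientation: [1.0, 0.031, -0.001, -0.001]
force: [0.1, -0.6, -0.9]
gripper_width: 55.4
```

```bash
python3 - <<'E'
from m import *
s=r.state(); print(s['t'],s['tool_pos'].round(1),s['force'].round(1),s['gripper_width'])
c=cam('side'); save(c,'p4')
for ce,a,p in comps(c,[(45,40,120)],[(75,130,255)],(-3,12),150):
    (x,y),wh,ang=cv2.minAreaRect(p[:,:2].astype(np.float32)); print(ce,a,round(x),round(y),np.round(wh),round(ang))
E
```

```text
27.9167 [ 446.9 -299.1  201.7] [ 0.1 -0.6 -0.9] 55.43552122884667
[300. 317.] 1259 535 -289 [78. 91.] 3
[263. 339.] 1509 448 -294 [79. 93.] 2
[227. 358.] 1739 363 -299 [75. 95.] 4
```

View pics/p4.png

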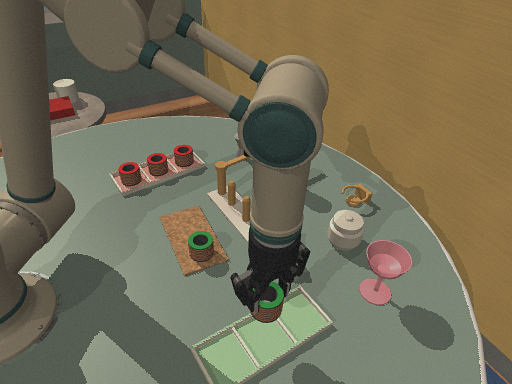

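Call:
play_rows(increments=[0, 0.1, -2.0, 0, 0, 0, -2.0, 0, 0, 0, -2.0, 0, 0, 0, -1.5, 0, 0, 0, -1.0, 0, 0, 0, -0.5, 0, 0, 0, -0.3, 0, 0, 0, 0, 0, 0, 0, 0, 0])

```text
t: 28.72
tool_pos: [447.8, -298.4, 110.5]
orientation: [1.0, 0.032, 0.001, 0.0]
force: [0.2, -0.6, -1.2]
gripper_width: 55.6
```

Call:
play_rows(increments=[0, 0, -0.2, 0, 0, 0, -0.2, 0, 0, 0, 0, 0, 0, 0, 0, 0])

```text
t: 29.05
tool_pos: [447.3, -298.4, 106.1]
orientation: [1.0, 0.031, 0.0, 0.0]
force: [-0.6, -0.2, -2.1]
gripper_width: 55.5
```

Call:
play_rows(increments=[0, 0, -0.1, 0, 0, 0, 0, 0, 0, 0, 0, 0])

```text
t: 29.3
tool_pos: [447.3, -298.4, 104.9]
orientation: [1.0, 0.031, 0.0, 0.0]
force: [-1.0, 0.4, -1.0]
gripper_width: 55.5
```

Call:
play_rows(increments=[0, 0, 0, 0, 0, 0, 0, 0, 0, 0, 0, 0, 0, 0, 0, 0, 0, 0, 1.0, 0, 0, 0, 2.0, 0, 0, 0, 3.0, 0, 0, 0, 2.0, 0, 0, 0, 0, 0], grip=84)

```text
t: 30.05
tool_pos: [449.4, -300.1, 190.1]
orientation: [0.999, 0.031, 0.004, 0.003]
force: [1.3, -0.1, -0.1]
gripper_width: 72.0
```

```bash
python3 look.py i wrist scene
```

```text
t 30.05 [ 449.4 -300.1  190.1] 72.0
wrist G [248. 197.] 3368 circ 446.6 -292.9 29.1 z 50.7
scene G [242. 124.] 107 circ 448.3 -292.1 29.6 z 50.1
scene G [227. 168.] 109 circ 579.6 -136.6 29.5 z 55.4
scene G [286. 172.] 140 circ 426.4 -39.5 29.4 z 50.9
scene R [382. 257.] 253 circ 359.3 317.5 29.0 z 49.6
scene R [357. 275.] 276 circ 444.0 327.1 29.3 z 50.0
scene R [330. 293.] 301 circ 531.4 334.8 28.7 z 49.9
```

View pics/iwrist.png

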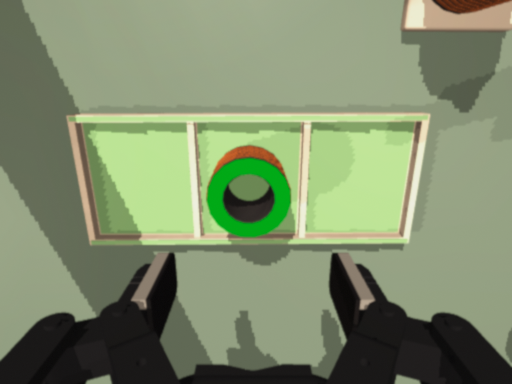

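Call:
play_rows(increments=[0.8, 1.0, 0.3, 0, 1.6, 2.0, 0, 0, 2.0, 2.4, 0, 0, 2.0, 2.4, 0, 0, 2.0, 2.4, 0, 0, 2.0, 2.4, 0, 0, 1.6, 2.0, 0, 0, 1.2, 1.5, 0, 0, 0, 0, 0, 0, 0, 0, 0, 0], grip=100)

```text
t: 30.98
tool_pos: [579.2, -135.6, 186.5]
orientation: [0.999, 0.033, -0.001, -0.0]
force: [-1.0, -0.9, -0.3]
gripper_width: 85.7
```

```bash
python3 look.py j wrist
```

```text
t 30.98 [ 579.2 -135.6  186.5] 85.7
wrist G [26. 47.] 2400 circ 434.3 -42.1 26.6 z 51.7
wrist G [253. 213.] 3170 circ 579.3 -137.7 28.9 z 55.7
```

Call:
play_rows(increments=[0, -0.1, -2.5, 0, 0, 0, -2.5, 0, 0, 0, -2.0, 0, 0, 0, -1.5, 0, 0, 0, -0.7, 0, 0, 0, 0, 0, 0, 0, 0, 0])

```text
t: 31.62
tool_pos: [579.0, -139.0, 96.0]
orientation: [1.0, 0.031, -0.0, -0.0]
force: [0.1, -0.6, 1.0]
gripper_width: 85.6
```

Call:
play_rows(increments=[0, 0, 0, 0, 0, 0, 0, 0, 0, 0, 0, 0, 0, 0, 0, 0, 0, 0, 0, 0, 0, 0, 0, 0], grip=55)

```text
t: 32.12
tool_pos: [580.1, -138.7, 97.4]
orientation: [1.0, 0.031, 0.001, 0.001]
force: [0.9, -0.3, 6.0]
gripper_width: 55.8
```

Call:
play_rows(increments=[0, 0, 1.0, 0, 0, 0, 1.5, 0, 0, 0, 2.0, 0, 0, 0, 2.0, 0, 0, 0, 2.0, 0, 0, 0, 1.0, 0, 0, 0, 0, 0])

```text
t: 32.7
tool_pos: [580.5, -138.7, 193.8]
orientation: [1.0, 0.031, 0.003, 0.001]
force: [0.5, 0.1, -1.8]
gripper_width: 55.6
```

Call:
play_rows(increments=[-0.3, -1.0, 0, 0, -0.6, -2.0, 0, 0, -0.8, -2.7, 0, 0, -0.8, -2.8, 0, 0, -0.8, -2.7, 0, 0, -0.7, -2.0, 0, 0, -0.4, -1.3, 0, 0, -0.1, -0.6, 0, 0, 0, 0, 0, 0, 0, 0, 0, 0])

```text
t: 33.53
tool_pos: [534.2, -288.8, 190.2]
orientation: [1.0, 0.031, -0.0, -0.001]
force: [-0.4, 0.5, -1.4]
gripper_width: 55.8
```

Call:
play_rows(increments=[0, 0, -2.0, 0, 0, 0, -2.0, 0, 0, 0, -2.0, 0, 0, 0, -1.5, 0, 0, 0, -1.0, 0, 0, 0, -0.6, 0, 0, 0, -0.3, 0, 0, 0, -0.1, 0, 0, 0, 0, 0, 0, 0, 0, 0])

```text
t: 34.37
tool_pos: [534.8, -289.6, 96.8]
orientation: [1.0, 0.031, 0.001, 0.0]
force: [0.5, 0.1, -1.2]
gripper_width: 55.4
```

Call:
play_rows(increments=[0, 0, -0.2, 0, 0, 0, -0.15, 0, 0, 0, 0, 0, 0, 0, 0, 0])

```text
t: 34.7
tool_pos: [534.3, -289.4, 92.5]
orientation: [1.0, 0.031, 0.0, 0.0]
force: [-0.3, -0.2, -1.0]
gripper_width: 55.4
```

Call:
play_rows(increments=[0, 0, 0, 0, 0, 0, 0, 0, 0, 0, 0, 0, 0, 0, 0, 0, 0, 0, 1.0, 0, 0, 0, 2.0, 0, 0, 0, 3.0, 0, 0, 0, 3.0, 0, 0, 0, 0, 0], grip=84)

```text
t: 35.45
tool_pos: [537.2, -291.2, 189.5]
orientation: [0.999, 0.031, 0.005, 0.004]
force: [1.0, -0.2, 0.3]
gripper_width: 72.0
```

```bash
python3 look.py k wrist scene
```

```text
t 35.45 [ 537.2 -291.2  189.5] 72.0
wrist G [117. 202.] 3384 circ 446.8 -292.7 29.1 z 50.7
wrist G [246. 202.] 3326 circ 533.9 -288.2 28.9 z 50.7
scene G [242. 124.] 108 circ 447.5 -293.4 28.7 z 50.2
scene G [219. 134.] 116 circ 534.7 -289.2 28.4 z 50.1
scene G [286. 172.] 141 circ 426.6 -39.6 29.2 z 50.6
scene R [382. 257.] 251 circ 359.7 317.6 28.9 z 49.7
scene R [357. 275.] 274 circ 444.8 326.2 29.3 z 49.9
scene R [330. 293.] 298 circ 532.0 335.1 28.4 z 49.7
```

View pics/kscene.png

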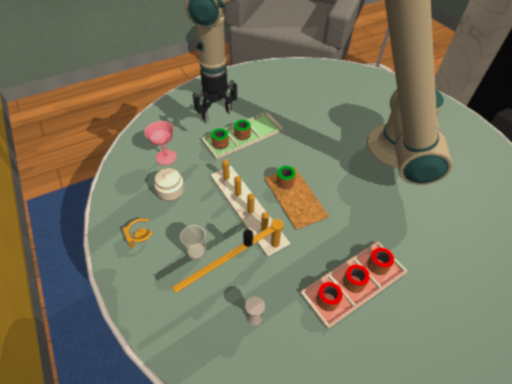

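Call:
play_rows(increments=[-0.6, 1.4, 0, 0, -1.2, 2.6, 0, 0, -1.4, 3.2, 0, 0, -1.4, 3.2, 0, 0, -1.4, 3.2, 0, 0, -1.4, 3.2, 0, 0, -1.4, 3.2, 0, 0, -1.2, 2.6, 0, 0, -0.8, 1.6, 0, 0, 0, 0.8, 0, 0, 0, 0, 0, 0, 0, 0, 0, 0], grip=100)

```text
t: 36.55
tool_pos: [427.0, -39.6, 182.3]
orientation: [0.999, 0.032, 0.0, 0.0]
force: [-0.1, 0.1, -0.1]
gripper_width: 85.4
```

```bash
python3 look.py l wrist
```

```text
t 36.55 [427.  -39.6 182.3] 85.4
wrist G [252. 212.] 3424 circ 426.3 -39.0 28.7 z 51.7
```

Call:
play_rows(increments=[0, 0, -2.5, 0, 0, 0, -2.5, 0, 0, 0, -2.0, 0, 0, 0, -1.5, 0, 0, 0, -0.7, 0, 0, 0, 0, 0, 0, 0, 0, 0])

```text
t: 37.18
tool_pos: [427.0, -40.1, 90.4]
orientation: [1.0, 0.031, -0.0, 0.0]
force: [0.1, 0.4, 0.3]
gripper_width: 85.5
```

Call:
play_rows(increments=[0, 0, 0, 0, 0, 0, 0, 0, 0, 0, 0, 0, 0, 0, 0, 0, 0, 0, 0, 0, 0, 0, 0, 0], grip=55)

```text
t: 37.68
tool_pos: [427.1, -39.6, 91.8]
orientation: [1.0, 0.031, 0.001, 0.001]
force: [-0.7, -0.8, 5.8]
gripper_width: 56.3
```

Call:
play_rows(increments=[0, 0, 1.0, 0, 0, 0, 1.5, 0, 0, 0, 2.0, 0, 0, 0, 2.0, 0, 0, 0, 2.0, 0, 0, 0, 1.0, 0, 0, 0, 0, 0])

```text
t: 38.27
tool_pos: [427.7, -39.6, 188.2]
orientation: [1.0, 0.031, 0.003, 0.001]
force: [0.4, 0.9, -1.8]
gripper_width: 56.1
```

Call:
play_rows(increments=[-0.3, -1.4, 0, 0, -0.6, -2.6, 0, 0, -0.8, -3.3, 0, 0, -0.8, -3.3, 0, 0, -0.8, -3.3, 0, 0, -0.8, -3.3, 0, 0, -0.8, -3.3, 0, 0, -0.8, -2.6, 0, 0, -0.6, -1.9, 0, 0, -0.2, -1.0, 0, 0, 0, 0, 0, 0, 0, 0, 0, 0])

```text
t: 39.27
tool_pos: [361.1, -298.7, 184.9]
orientation: [1.0, 0.031, -0.0, -0.001]
force: [0.3, -0.1, -1.1]
gripper_width: 56.3
```

Call:
play_rows(increments=[0, 0, -2.0, 0, 0, 0, -2.0, 0, 0, 0, -2.0, 0, 0, 0, -1.5, 0, 0, 0, -1.0, 0, 0, 0, -0.5, 0, 0, 0, -0.1, 0, 0, 0, 0, 0, 0, 0, 0, 0])

```text
t: 40.02
tool_pos: [361.8, -299.1, 95.0]
orientation: [0.999, 0.032, 0.0, 0.0]
force: [-0.4, 0.2, -2.0]
gripper_width: 56.1
```

Target is 91.

Call:
play_rows(increments=[0, 0, -0.2, 0, 0, 0, -0.1, 0, 0, 0, 0, 0, 0, 0, 0, 0])

```text
t: 40.35
tool_pos: [361.3, -299.4, 91.6]
orientation: [1.0, 0.031, 0.0, 0.0]
force: [0.9, -0.0, -1.7]
gripper_width: 56.5
```

Call:
play_rows(increments=[0, 0, 0, 0, 0, 0, 0, 0, 0, 0, 0, 0, 0, 0, 0, 0, 0, 0, 1.0, 0, 0, 0, 2.0, 0, 0, 0, 3.0, 0, 0, 0, 3.0, 0, 0, 0, 0, 0], grip=84)

```text
t: 41.1
tool_pos: [363.5, -301.7, 186.5]
orientation: [0.999, 0.031, 0.004, 0.004]
force: [0.8, -0.4, 0.3]
gripper_width: 71.5
```

```bash
python3 look.py n wrist scene; python3 - <<'E'
from m import *
c=load('nscene'); W=pts(c); hsv=cv2.cvtColor(c['img'],cv2.COLOR_RGB2HSV)
m=(hsv[...,2]<60)&(W[...,2]>105)&(W[...,2]<153)&(abs(W[...,0]-655)<60)&(abs(W[...,1]-150)<60)
p=W[m]; print('handle',len(p),p.min(0).round(0),p.max(0).round(0))
E
```

```text
t 41.1 [ 363.5 -301.7  186.5] 71.5
wrist G [248. 204.] 3405 circ 361.1 -298.7 28.7 z 50.7
wrist G [376. 203.] 3360 circ 446.9 -292.9 29.0 z 50.6
wrist G [485. 207.] 1894 circ 533.1 -288.4 28.8 z 50.5
scene G [264. 116.] 110 circ 361.6 -298.9 29.0 z 50.3
scene G [242. 124.] 109 circ 447.0 -292.6 29.2 z 50.2
scene G [219. 134.] 114 circ 533.9 -287.9 28.9 z 50.3
scene R [382. 257.] 253 circ 359.4 317.4 29.0 z 49.7
scene R [357. 275.] 274 circ 444.8 326.2 29.1 z 49.7
scene R [330. 293.] 297 circ 531.8 334.3 29.1 z 49.9
handle 118 [649. 142. 108.] [668. 164. 151.]
```

View pics/nscene.png

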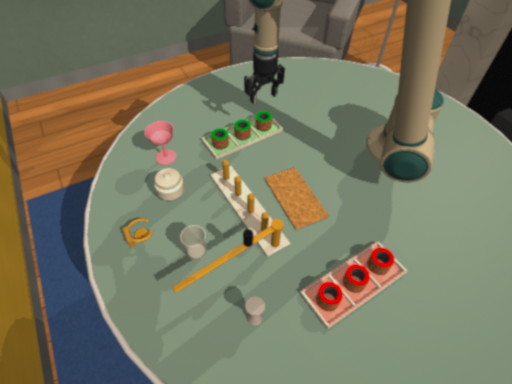

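Call:
play_rows(increments=[0.6, 1.0, 2.5, 2, 1.4, 2.2, 2.5, 6, 1.8, 2.8, 2, 6.4, 1.8, 2.8, 1, 6.4, 1.8, 2.8, 0, 6.4, 1.8, 2.8, 0, 6.4, 1.8, 2.8, 0, 6.4, 1.8, 2.8, 0, 6.4, 1.8, 2.8, 0, 6.4, 1.8, 2.8, 0, 6.4, 1.8, 2.8, 0, 6.4, 1.8, 2.8, 0, 6.4], grip=100)

```text
t: 42.2
tool_pos: [561.2, 14.3, 259.3]
orientation: [0.788, 0.615, -0.001, -0.001]
force: [-0.0, -0.4, -0.6]
gripper_width: 85.1
```

Call:
play_rows(increments=[1.8, 2.8, 0, 6.4, 1.8, 2.8, 0, 6.4, 1.8, 2.8, 0, 6.4, 1.8, 2.5, 0, 3.2, 1.5, 2.0, 0, 0, 0.7, 1.0, 0, 0, 0, 0, 0, 0, 0, 0, 0, 0])

```text
t: 42.87
tool_pos: [654.5, 151.2, 259.7]
orientation: [0.656, 0.755, -0.002, -0.001]
force: [-0.8, 0.2, 0.9]
gripper_width: 85.7
```

```bash
python3 - <<'E'
from m import *
s=r.state(); print(s['t'],s['tool_pos'].round(1),np.degrees(2*np.arctan2(s['orientation'][1],s['orientation'][0])))
c=cam('wrist'); save(c,'kh'); W=pts(c); np.savez('/tmp/kh.npz',**c)
hsv=cv2.cvtColor(c['img'],cv2.COLOR_RGB2HSV)
m=(W[...,2]>120)&(W[...,2]<155)&(abs(W[...,0]-655)<60)&(abs(W[...,1]-150)<60)
p=W[m]; print('handle',len(p),p.min(0).round(0),p.max(0).round(0))
t=W[m&(W[...,2]>146)]; print('top',cv2.minEnclosingCircle(t[:,:2].astype(np.float32)))
gold=(hsv[...,0]>12)&(hsv[...,0]<30)&(hsv[...,1]>150)&(W[...,2]>99)&(W[...,2]<108)
q=W[gold&(W[...,0]<585)]; print('hub',q.min(0).round(),q.max(0).round()) if len(q) else None
q=W[gold&(W[...,0]>595)]; print('arm',np.polyfit(q[:,0],q[:,1],1) if len(q) else None)
E
```

```text
42.8667 [654.5 151.2 259.7] 98.02208249219956
handle 1580 [643. 140. 120.] [667. 163. 151.]
top ((655.594970703125, 151.8689422607422), 12.08112621307373)
hub [551. 124. 101.] [585. 155. 108.]
arm [ 0.14229756 58.70175303]
```

View pics/kh.png

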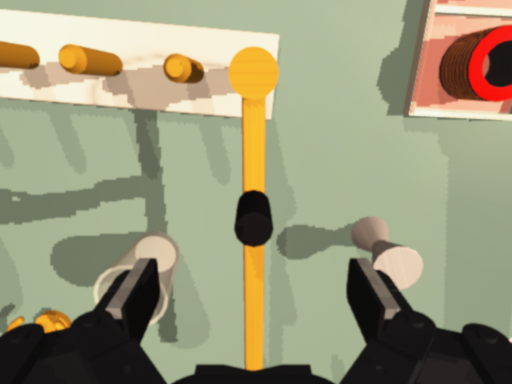

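Call:
play_rows(increments=[0.1, 0, -2, 0, 0, 0, -2, 0, 0, 0, -2, 0, 0, 0, -1.4, 0, 0, 0, 0, 0, 0, 0, 0, 0])

```text
t: 43.42
tool_pos: [655.3, 150.1, 187.1]
orientation: [0.657, 0.754, -0.001, -0.001]
force: [0.3, -0.1, 0.4]
gripper_width: 85.5
```

Call:
play_rows(increments=[0, 0, 0, 0, 0, 0, 0, 0, 0, 0, 0, 0, 0, 0, 0, 0, 0, 0, 0, 0, 0, 0, 0, 0, 0, 0, 0, 0, 0, 0, 0, 0], grip=25)

```text
t: 44.08
tool_pos: [656.5, 151.7, 188.2]
orientation: [0.656, 0.755, 0.0, 0.0]
force: [-1.5, -0.1, 5.9]
gripper_width: 22.5
```

```bash
python3 -c "
import numpy as np
a0=np.degrees(np.arctan2(151.8-139,655.6-566)); print(a0,np.hypot(151.8-139,655.6-566))
# end at home angle -84.9 
n=16; a=np.radians(np.linspace(a0,-84.9,n+1)); print((a0+84.9)/n)
P=np.c_[566+90*np.cos(a),139+90*np.sin(a)]/10
Q=P.round(1); print([ [*map(float,x)] for x in np.diff(Q,axis=0).round(1)]); print(Q[-1],Q[0])"
```

```text
8.130102354155985 90.5096679918781
5.814381397134749
[[0.1, -0.9], [0.0, -0.9], [-0.1, -1.0], [-0.2, -0.8], [-0.3, -0.9], [-0.4, -0.9], [-0.4, -0.7], [-0.5, -0.8], [-0.6, -0.7], [-0.7, -0.6], [-0.7, -0.5], [-0.8, -0.5], [-0.8, -0.4], [-0.9, -0.3], [-0.9, -0.2], [-0.9, -0.2]]
[57.4  4.9] [65.5 15.2]
```

Call:
play_rows(increments=[0.1, -0.9, 0, -5.8, 0.0, -0.9, 0, -5.8, -0.1, -1.0, 0, -5.8, -0.2, -0.8, 0, -5.8, -0.3, -0.9, 0, -5.8, -0.4, -0.9, 0, -5.8, -0.4, -0.7, 0, -5.8, -0.5, -0.8, 0, -5.8])

```text
t: 44.75
tool_pos: [638.0, 82.6, 188.3]
orientation: [0.901, 0.433, 0.0, -0.0]
force: [-3.6, 2.2, 7.3]
gripper_width: 22.9
```

Call:
play_rows(increments=[-0.6, -0.7, 0, -5.8, -0.7, -0.6, 0, -5.8, -0.7, -0.5, 0, -5.8, -0.8, -0.5, 0, -5.8, -0.8, -0.4, 0, -5.8, -0.9, -0.3, 0, -5.8])

```text
t: 45.25
tool_pos: [593.2, 52.0, 188.2]
orientation: [0.99, 0.144, 0.0, 0.001]
force: [-1.0, -0.3, 6.4]
gripper_width: 22.5
```

Call:
play_rows(increments=[-0.9, -0.2, 0, -5.8, -0.9, -0.2, 0, -5.8, 0, 0, 0, 0, 0, 0, 0, 0])

```text
t: 45.58
tool_pos: [575.1, 48.4, 188.2]
orientation: [0.999, 0.046, 0.0, 0.0]
force: [-1.9, -1.4, 6.4]
gripper_width: 22.7
```

Call:
play_rows(increments=[-0.15, 0, 0, 0, 0, 0, 0, 0, 0, 0, 0, 0])

```text
t: 45.83
tool_pos: [574.7, 48.4, 188.2]
orientation: [0.999, 0.046, 0.001, 0.0]
force: [-0.9, -1.3, 7.4]
gripper_width: 22.4
```

Call:
play_rows(increments=[-0.2, 0, 0, 0, 0, 0, 0, 0, 0, 0, 0, 0])

```text
t: 46.08
tool_pos: [573.7, 48.3, 188.3]
orientation: [0.999, 0.045, 0.002, 0.0]
force: [3.2, -1.6, 5.2]
gripper_width: 22.6
```

Call:
play_rows(increments=[0, 0, 0, 0, 0, 0, 0, 0, 0, 0, 0, 0, 0, 0, 0, 0, 0, 0, 0, 0, 0, 0, 2, 0, 0, 0, 2, 0, 0, 0, 2, 0, 0, 0, 2, 0, 0, 0, 0, 0], grip=100)

```text
t: 46.92
tool_pos: [573.6, 48.7, 271.4]
orientation: [0.999, 0.045, 0.004, 0.0]
force: [1.1, 0.0, 0.3]
gripper_width: 85.1
```

```bash
python3 look.py z wrist scene side; python3 - <<'E'
from m import *
c=load('zwrist'); W=pts(c)
m=(W[...,2]>146)&(W[...,2]<155)&(abs(W[...,0]-570)<60)&(W[...,1]>0)&(W[...,1]<120)
print('handle top',cv2.minEnclosingCircle(W[m][:,:2].astype(np.float32)))
hsv=cv2.cvtColor(c['img'],cv2.COLOR_RGB2HSV)
gold=(hsv[...,0]>12)&(hsv[...,0]<30)&(hsv[...,1]>150)&(W[...,2]>99)&(W[...,2]<108)
for y0,y1 in((-100,-60),(-60,-20),(-20,30),(70,100)):
    p=W[gold&(W[...,1]>y0)&(W[...,1]<y1)]
    if len(p): print(y0,((p.min(0)+p.max(0))/2).round(1))
for n in('zscene','zside'):
    c=load(n); W=pts(c)
    m=((W[...,2]>20)&(W[...,2]<125)&(abs(W[...,0]-650)<320)&(abs(W[...,1])<480)).astype(np.uint8)
    k,lab,st,ce=cv2.connectedComponentsWithStats(m)
    for i in range(1,k):
        p=W[lab==i]; cc=(p.min(0)+p.max(0))/2
        if st[i,4]>25 and cc[0]>640: print(n,cc.round())
E
```

```text
t 46.92 [573.6  48.7 271.4] 85.1
scene G [219. 134.] 115 circ 535.9 -287.7 29.7 z 50.5
scene R [382. 257.] 251 circ 360.1 317.8 29.1 z 49.6
scene R [357. 275.] 276 circ 443.5 327.3 29.5 z 49.8
scene R [330. 293.] 293 circ 531.8 335.0 28.4 z 49.8
side G [300. 303.] 345 circ 534.4 -289.1 28.8 z 50.8
side G [264. 324.] 395 circ 446.5 -293.9 28.7 z 50.6
side G [224. 348.] 467 circ 360.9 -298.9 28.7 z 50.7
side R [183. 150.] 84 circ 531.2 333.3 29.7 z 51.2
side R [156. 158.] 95 circ 443.9 325.7 28.3 z 51.0
side R [128. 168.] 102 circ 359.1 317.4 29.9 z 51.0
handle top ((573.4855346679688, 49.54281997680664), 11.794047355651855)
-100 [583.9 -80.  102.6]
-60 [580.7 -40.  102.4]
-20 [577.3  -1.1 102.7]
70 [570.5  85.  102.7]
zscene [ 719. -316.   71.]
zscene [ 755. -160.   53.]
zscene [885. -59.  29.]
zscene [765.  57.  54.]
zscene [709. 288.  50.]
zside [709. 286.  49.]
zside [765.  56.  54.]
zside [885. -63.  28.]
zside [ 752. -170.   54.]
zside [ 720. -318.   71.]
```

View pics/zscene.png

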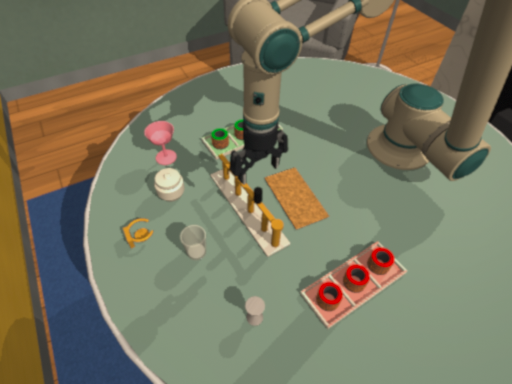

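View pics/zwrist.png

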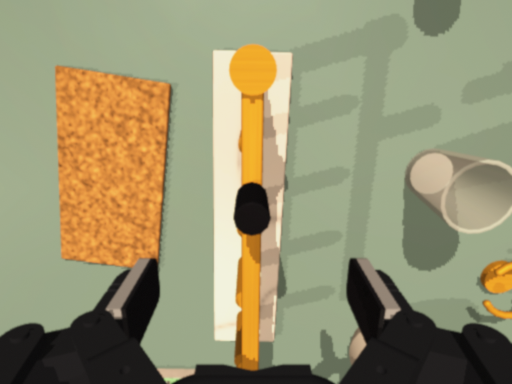

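Call:
play_rows(increments=[0, 0, 0, 0, 0, 0, 0, 0, 0, 0, 0, 0])

```text
t: 47.32
tool_pos: [571.4, 48.7, 266.3]
orientation: [0.999, 0.045, -0.001, -0.0]
force: [-0.6, -0.0, -0.5]
gripper_width: 85.1
```

```bash
python3 -c "
from station import r
s=r.state(); print(s['t'],s['force'].round(1)); print(r.sign_off())"
```

```text
47.3167 [-0.6 -0.  -0.5]
the job is handed in; nothing more can be done
None
```

The job is handed in at 47 s of the 210 s allowed. I swung the keeper arm out to about 1.6 rad, put all six collars in nests of their own (three green, three red), and swung the arm back home.

**Collars:** The side camera shows all six at their nest centres. Their tops are at about 51 mm, where flat collars on the tray floor should be. In the last scene picture, two of the green collars were hidden by the robot arm.

**Keeper arm:** The handle measured (573.5, 49.5) mm, within 0.2 mm of where it was at the start. I felt light resistance as it reached the stop. Its line measures about 1.3° (0.02 rad) off the row of posts, as it did at the start, which is well under the 0.12 rad limit.

**Bystanders:** The coupe, jigger, sugar pot and stirrer cup all measure within about 1 mm of their starting positions.

**Gripper:** It ended open and clear, about 60 mm above the handle and touching nothing.

No check failed. The one disagreement was in collar-top height: the scene camera read about 1 mm lower than the others, which is within its calibration.

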